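# Slide the chopping board out over the shelf edge

## Robot

A 6-joint arm with a two-finger parallel gripper is mounted at the origin on the work surface. World frame = base frame: x ahead of the robot, y to its left, z up, the work surface at z = 0. Lengths are in m, angles in rad, forces in N, time in s.
With the tool pointing down it reaches from about 0.25 to 0.725 m from the base axis. Payload 4 kg.
Tool frame: the origin (TCP) lies at the very end of the fingers, on their centre line; the grasp point (between the pads) lies ctrl.hold_point_z behind it (ctrl.hold_point_z is the distance from the TCP to the grasp point, in m); z points along the fingers, y is the line along which they close (so a half turn about z gives the same grasp; the last joint's range is limited). The gripper opens to 85 mm and grips with 20 to 120 N. Pads are 22 mm wide; open, the fingers measure 114 mm over their backs; the gripper's body (76 mm by 85 mm) begins 54 mm behind the grasp point. The pads swing forward as they close: fully open they stand 13 mm farther back than shut.
Start: joints at [1.347, 0.241, 0.005, 1.335, 0, 1.571], TCP at [0.111, 0.488, 0.196] pointing down, gripper open.
Joint ranges: [-2.72, 2.72], [-1.05, 1.87], [-1.09, 1.28], [-1.99, 2.15], [-1.42, 1.44], [-3.14, 3.14]. Speed limits (rad/s): [2.79, 2.79, 3.14, 3.14, 3.14, 3.14].

## Interface

Orientations are given as a unit quaternion [w, x, y, z].
In Python, from bench import status, camera, camera_params, ticket, regions_of, place_of, ctrl gives the robot as it stands.
- The arm moves only by the tool arm_command, never from a script. Its argument "deltas" is a list of rows, each a list of 5 numbers: the shift along the tool's x, y, z in m, then the turn about the tool's z in rad, then the closure, from 0 (fully open) to 1 (shut). A call has 1 to 10 rows; each row is the pose to reach, as a shift and turn from the pose commanded when the call began, along the tool's axes at that moment; what a row does not reach only later rows make up. A row lasts 1/8 s, in which the tool goes at most 62.5 mm and 10.7 degrees, less where a joint would pass 70% of its speed; a pose out of reach is approached as far as the arm can. A call with a gripper value outside its range is refused whole. The fingers move at their own pace and stop on an object; "newtons" is the grip in N (left out, the last holds). Time passes only in rows, so rows that repeat a pose let the fingers close. It gives the time, the measured TCP pose, the force, the opening and the grip force at its end, in the units of the state.
- status.observe(): the state, without advancing time (a new reading comes with each control period).
- camera(name): name is "scene" or "top" or "wrist"; returns the picture (420x560x3 uint8, red, green, blue); there is no depth.
- camera_params(name): a dict with "mtx" (3x3 intrinsics, pixels), "eye" and "orientation" of the camera in the world; the wrist camera has in their place "hand_eye" (4x4, takes a point from camera to tool coordinates, whose origin is the TCP and whose axes are the flange's). Camera axes: x right, y down, z forward; pixel columns grow to the right and rows downward; lengths in m; the calibration is good to about 2 mm. The wrist camera is an equidistant fisheye: a pixel r from the principal point sees the ray r / f radians off the axis. A picture is of the moment at which its call begins: read the wrist's pose just before it. camera_params takes no time and is no camera call.
- ticket.sign_off(): hands the job in; it is judged then, once.
Trained networks look in the newest picture that a camera, given by its name, has taken for a name from the list of things; names that differ only in an ending like _2 or _b are one class to them, and where a whole thing is asked for, a point or a joint stands for the part that bears it (a point fixed in the world has none). Each returns a list of dicts, best first, with "confidence" (0 to 1); they miss things now and then, are a little off and sometimes report something else, mostly with a low value. They report only what shows in the picture. A call takes as long as a camera call. They do not tell look-alikes from the thing itself.
- regions_of(camera, thing): "pixels" (420x560 bool, what is visible of it) and "box" ([left, top, right, bottom] in pixels, round what is visible of it).
- place_of(camera, thing): "pixel" ([column, row] in pixels: a listed point, or the origin of a listed thing).
The state is a dict: "t": time; "joints": joint angles; "joint_velocities": joint speeds; "tau": joint torques, N m; "tcp_pos": TCP position; "tool_rot": TCP orientation; "wrist_force": force on the tool from outside, world axes, zero at the start; "wrist_torque": the same for the moment, N m; "finger_gap": opening from 0.0 (shut) to 1.0 (fully open); "grip_force": force on a finger pad.
Only numpy, scipy, OpenCV 4.12 (cv2) and the standard library are available. Lean on these libraries where they do the work, as an engineer would, in place of code of your own. Each camera call takes 0.05 s, during which the arm holds its last target. There are 200 camera calls.

## Task

Slide the small chopping board out over the far edge of the low steel shelf (the edge away from the robot), until its slotted end overhangs by six centimetres, give or take one, and the board lies square to the edge, so that a cook can put a hand through the slot and take it. The small tin that stands between the board and the edge is in the way: push it aside and leave it standing on the shelf, clear to one side of the board. Only push or slide: lift nothing, and leave the other things on the shelf where they are.

Things in the scene. Friction and masses are not known exactly. Their poses are not given: they have to be found in the camera images.
- riser_edge (a point): middle of the far top edge of the stainless steel bench riser, a low fixed shelf standing on the counter: flat top 660 mm wide (along y) and 360 mm deep (along x), 140 mm above the counter, no lip or upstand. Axes: x points straight out over the edge, away from the robot and square to the edge; y runs along the edge; z up. The shelf top lies at x from -360 to 0 mm and y from -330 to 330 mm in this frame. The riser's place and yaw (up to 0.15 rad) vary; its height does not.
- board: white plastic chopping board lying flat on the shelf, 180 mm long (its x), 140 mm wide (its y), 10 mm thick, 0.19 to 0.31 kg, loose (friction on the shelf about 0.5 to 0.7). A hand slot goes through it near its far end: 80 mm along y, 24 mm along x, from 16 to 40 mm behind the far end. Origin: centre of the underside; x points to the slotted end, towards the far edge of the shelf. It starts up to 0.25 rad askew to the edge.
- board_tip (a point): middle of the board's slotted end, on its underside (90 mm along the board's x from its origin). Its x in the frame of riser_edge is the overhang.
- paste_tin: small red-brown tomato paste tin, upright on the shelf between the slotted end of the board and the far edge: 53 mm diameter, 58 mm tall, 0.1 to 0.2 kg. Origin: centre of its underside; z up.
- spare_tin: a second tin just like the first (53 mm diameter, 58 mm tall), but not in front of the board: stands on the shelf off to one side, to be left alone. Origin: centre of its underside.
- chilli_tin: larger whitish tin, 75 mm diameter, 102 mm tall; stands on the shelf off to one side, to be left alone. Origin: centre of its underside.
- sauce_bottle: dark sauce bottle, 60 mm diameter, 170 mm tall; stands on the shelf off to one side, to be left alone. Origin: centre of its underside.
- spice_jar: brown spice jar with a black cap, 54 mm diameter, 93 mm tall; stands on the shelf off to one side, to be left alone. Origin: centre of its underside.
Things that resemble listed ones, but are neither listed nor needed, are in the scene too. What is shaped like the paste_tin but blue is not meant. Several things have the shape of the board; the one meant has the colours described above.

How it is judged:
At the end, for the whole second after the job is handed in: Board flat and still, slotted end 50 to 70 mm past the far edge, within 0.12 rad of square. The small tin upright and still on the shelf, base at most 4 mm over the edge, beside the board (its axis 99 mm or more from the board's centre line) (x of board_tip in the frame of riser_edge between 0.05 and 0.07 m and angle between the x axis of board and the x axis of riser_edge, either way round below 0.12 rad and angle between board's own z axis and vertical below 0.05 rad and height (world z) of board between 0.135 and 0.145 m and linear speed of each of board, paste_tin below 0.01 m/s and height (world z) of paste_tin between 0.135 and 0.145 m and angle between paste_tin's own z axis and vertical below 0.1 rad and x of paste_tin in the frame of riser_edge below -0.022 m and (y of paste_tin in the frame of board above 0.099 m or y of paste_tin in the frame of board below -0.099 m)); the robot touches nothing.
It fails at once if the board is lifted or tipped (height (world z) of board above 0.148 m or angle between board's own z axis and vertical above 0.12 rad).
It fails at once if the tin from in front of the board is lifted, tipped over or falls off the shelf (height (world z) of paste_tin above 0.148 m or height (world z) of paste_tin below 0.12 m or angle between paste_tin's own z axis and vertical above 0.4 rad).
It fails at once if another thing on the shelf is pushed more than 2 cm from its place, lifted or tipped (distance of any of spare_tin, chilli_tin, sauce_bottle, spice_jar from where it was at the start of the episode above 0.02 m or angle between any of spare_tin, chilli_tin, sauce_bottle, spice_jar's own z axis and vertical above 0.3 rad).
It also fails if it takes over 67 s, if anything falls off the work surface, if the arm or the gripper's body presses on something with over 40 N, if the wrist force passes 120 N, or if a joint passes its speed limit or range.

## Working session

There is one attempt and no reset: what is moved stays moved. The work goes in short steps, Python scripts to look and compute and a tool call to move; the robot and the scene stay as the last step left them, time stands still between calls to the robot, and variables do not carry over. Pictures are saved under pics/ and viewed, at most 10 in all, crops included, and the job is handed in when it is done.

Besides the shell and the picture viewer there is one more tool, called by a JSON object that holds its "fn" and its "kwargs", one argument or row to a line. arm_command: Moves the arm, as the interface text tells. Its arguments: {"type":"object","properties":{"deltas":{"type":"array"},"newtons":{"type":"number"}},"required":["deltas"]}

```bash
mkdir -p pics; ls; python3 - <<'E'
from bench import status,camera,camera_params,regions_of,place_of,ctrl
import cv2,numpy as np
print(status.observe()); print(ctrl.hold_point_z)
for n in("scene","top"):
    im=camera(n); cv2.imwrite(f"pics/{n}1.png",im[:,:,::-1]); print(n,camera_params(n))
    for t in("board","paste_tin","riser_edge","board_tip","chilli_tin","sauce_bottle","spice_jar"):
        print(t,[(np.round(d["pixel"],1).tolist(),round(d["confidence"],2)) for d in place_of(n,t)])
E
```

```text
pics
{'t': 0.0, 'joints': array([1.34700274e+00, 2.41406347e-01, 3.72404420e-03, 1.33519836e+00,
       7.21151401e-06, 1.57083845e+00]), 'joint_velocities': array([-2.52547356e-05,  5.78455192e-04, -1.31412180e-03,  9.86524804e-05,
        7.45626354e-04,  6.76009579e-04]), 'tau': array([ 4.59126059e-04, -3.72322011e+01,  2.52406114e+01,  1.70932378e-02,
       -7.50476920e-05,  6.85938602e-06]), 'tcp_pos': array([0.11080631, 0.48684464, 0.19541628]), 'tool_rot': array([-1.19933633e-04,  1.11684306e-01,  9.93743191e-01, -1.03525182e-03]), 'wrist_force': array([ 1.47081519,  0.1606631 , -0.32601272]), 'wrist_torque': array([-0.00319204, -0.02810729,  0.00307553]), 'grip_force': 0.0, 'finger_gap': 1.0000205705886018}
0.0187
scene {'mtx': array([[457.78748864,   0.        , 274.9702201 ],
       [  0.        , 457.78748864, 217.59057819],
       [  0.        ,   0.        ,   1.        ]]), 'eye': array([0.96994104, 0.63569865, 1.29574308]), 'orientation': array([-0.07401521,  0.2208    ,  0.92971778, -0.28529626])}
board [([299.7, 228.5], 0.69), ([286.2, 135.0], 0.65)]
paste_tin [([25
[... 258 characters left out ...]
6.8], 0.17)]
top {'mtx': array([[526.17555626,   0.        , 271.01364913],
       [  0.        , 526.17555626, 210.62714947],
       [  0.        ,   0.        ,   1.        ]]), 'eye': array([ 0.53737743, -0.05832958,  1.43363841]), 'orientation': array([-0.02109054,  0.71383522, -0.69977704,  0.01750894])}
board [([244.6, 231.8], 0.89), ([424.6, 317.2], 0.75), ([351.6, 250.3], 0.72)]
paste_tin [([262.3, 185.2], 0.94), ([254.7, 121.9], 0.94)]
riser_edge [([250.4, 157.6], 0.81)]
board_tip [([396.2, 300.7], 0.93), ([255.7, 200.4], 0.77)]
chilli_tin [([259.7, 183.5], 0.72), ([147.8, 251.9], 0.57)]
sauce_bottle [([361.8, 199.2], 0.78), ([249.0, 160.3], 0.38)]
spice_jar [([349.9, 251.1], 0.73)]
```

View pics/top1.png

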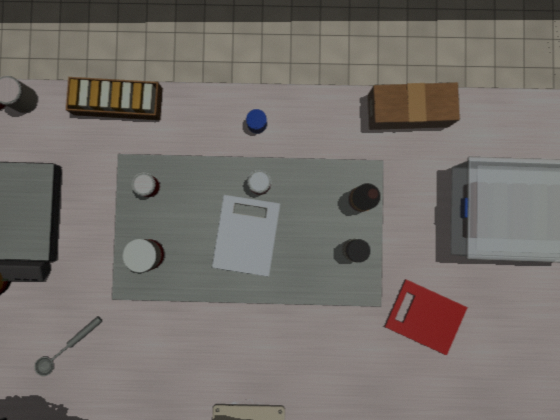

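View pics/scene1.png

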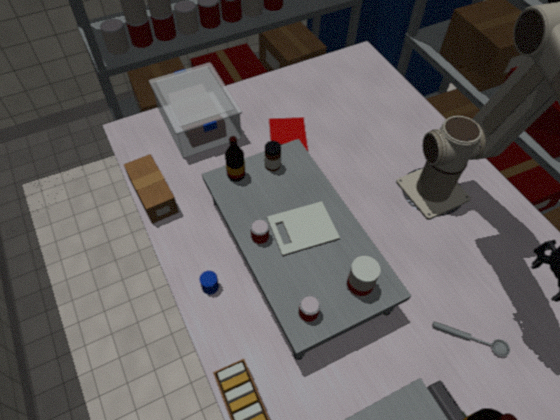

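The top view shows the grey shelf with corners near (118,154), (383,160), (382,306) and (112,299). The white board is at (247,235) with its slot up, towards the far edge. The paste tin is at (259,182) and the spare tin at (145,185). The chilli tin (142,255), bottle (365,197) and jar (357,250) are well to the sides. The red board and blue tin are decoys.

```bash
cat > h.py <<'E'
from bench import status,camera,camera_params,regions_of,place_of
import cv2,numpy as np
from scipy.spatial.transform import Rotation as R
def ray(n,px,z):
    p=camera_params(n);K=p["mtx"];q=p["orientation"];M=R.from_quat(q,scalar_first=True).as_matrix()
    px=np.atleast_2d(px).astype(float);d=np.c_[px,np.ones(len(px))]@np.linalg.inv(K).T@M.T
    return (p["eye"]+d*((z-p["eye"][2])/d[:,2])[:,None])[:,:2]
def rect(n,mask,z):
    c=max(cv2.findContours(mask.astype(np.uint8),cv2.RETR_EXTERNAL,cv2.CHAIN_APPROX_NONE)[0],key=cv2.contourArea)[:,0]
    w=ray(n,c,z); (cx,cy),(a,b),t=cv2.minAreaRect((w*1000).astype(np.float32))
    return np.array([cx,cy])/1000,(a,b,t),cv2.boxPoints(((cx,cy),(a,b),t)).round(1)
def shelf(im):
    f=im.astype(int); m=((f[:,:,1]-f[:,:,0])>=3).astype(np.uint8); m[:,:100]=0; m[:,400:]=0
    m=cv2.morphologyEx(m,cv2.MORPH_OPEN,np.ones((5,5))); 
    m=cv2.morphologyEx(m,cv2.MORPH_CLOSE,np.ones((9,9))); return m
def tops(n,t,z,im):
    for d in regions_of(n,t):
        b=d["box"]; print(t,np.round(b,0),round(d["confidence"],2))
E
python3 - <<'E'
from h import *
im=camera("top"); m=shelf(im); print("pix",im[220,180],im[330,180],im[235,240])
print("shelf",rect("top",m,.14))
for d in regions_of("top","board"):
    print("board",round(d["confidence"],2),im[d["pixels"]].mean(0).round(),rect("top",d["pixels"],.15))
for t,z in(("paste_tin",.198),("chilli_tin",.242),("sauce_bottle",.31),("spice_jar",.233)):
    pts=[(d["pixel"],d["confidence"]) for d in place_of("top",t)]
    for p,c in pts: print(t,np.round(p),round(c,2),ray("top",p,.14).round(4))
g=cv2.HoughCircles(cv2.medianBlur(cv2.cvtColor(im,cv2.COLOR_RGB2GRAY),3),cv2.HOUGH_GRADIENT,1,20,param1=100,param2=14,minRadius=8,maxRadius=20)
print(None if g is None else g[0].round(1).tolist())
for p,z in(((259,182),.198),((145,185),.198)): print(ray("top",p,z))
for p,_ in [(d["pixel"],0) for d in place_of("scene","paste_tin")]: print("scene tin",ray("scene",p,.14))
E
```

```text
pix [104 109 103] [135 126 126] [140 145 147]
shelf (array([0.56073102, 0.02160715]), (618.1552124023438, 353.9575500488281, 89.52640533447266), array([[ 381.2, -286. ],
       [ 735.1, -288.9],
       [ 740.3,  329.2],
       [ 386.3,  332.1]], dtype=float32))
board 0.78 [138. 142. 145.] (array([0.54602032, 0.00776562]), (142.8483123779297, 182.6107940673828, 82.1749038696289), array([[445.8, -50.6],
       [626.8, -75.4],
       [646.2,  66.1],
       [465.3,  91. ]], dtype=float32))
board 0.73 [122.  36.  34.] (array([ 0.35953748, -0.43055554]), (163.72518920898438, 125.72679901123047, 67.04480743408203), array([[ 269.7, -481.4],
       [ 385.5, -530.5],
       [ 449.4, -379.7],
       [ 333.6, -330.7]], dtype=float32))
paste_tin [255. 121.] 0.72 [[ 0.8311 -0.0075]]
paste_tin [258. 183.] 0.71 [[ 0.6762 -0.0168]]
sauce_bottle [363. 200.] 0.59 [[ 0.6385 -0.2781]]
sauce_bottle [264. 183.] 0.43 [[ 0.6767 -0.0321]]
spice_jar [352. 250.] 0.97 [[ 0.5141 -0.2512]]
[[139.5, 255.5, 15.899999618530273], [83.5, 99.5, 19.399999618530273], [104.5, 94.5, 17.200000762939453], [258.5, 181.5, 10.300000190734863], [146.5, 95.5, 17.200000762939453], [125.5, 97.5, 14.899999618530273], [349.5, 203.5, 12.0], [5.5, 88.5, 14.699999809265137], [43.5, 365.5, 9.100000381469727], [255.5, 118.5, 9.399999618530273], [161.5, 72.5, 13.800000190734863], [24.5, 98.5, 13.399999618530273], [143.5, 183.5, 9.399999618530273], [358.5, 251.5, 11.600000381469727]]
[[ 0.67190146 -0.02170254]]
[[0.65953616 0.2472479 ]]
scene tin [[ 0.67316302 -0.02246713]]
scene tin [[0.87213405 0.07128515]]
```

```bash
python3 - <<'E'
from h import *
im=camera("top"); g=cv2.GaussianBlur(im,(3,3),0).astype(int); s=(g[:,:,0]-g[:,:,1])  # counter>0, shelf<0
def fitrow(r0,r1,cols):
    P=[]
    for c in cols:
        col=s[r0:r1,c]; d=np.diff(col); k=np.argmax(abs(d)); 
        w=abs(d[max(0,k-2):k+3]); P.append((c,r0+max(0,k-2)+.5+(w*np.arange(len(w))).sum()/w.sum()))
    P=np.array(P); 
    W=ray("top",P,.14)
    l=cv2.fitLine(W.astype(np.float32),cv2.DIST_HUBER,0,.001,.001).ravel(); return l,np.median(P[:,1])
for n,a,b in(("far",147,168),("near",292,312)):
    l,r=fitrow(a,b,[c for c in range(125,378,3)]); sgn=np.sign(l[1]); print(n,"yaw",-np.arctan2(l[0]*sgn,l[1]*sgn),"x at y=0",l[2]-l[3]*l[0]/l[1],r)
t=s.T.copy(); sT=s; s=t
for n,a,b in(("left",105,128),("right",372,394)):
    P=[]
    for r in range(170,285,3):
        d=abs(np.diff(s[a:b,r])); k=d.argmax(); P.append((a+k+.5,r))
    W=ray("top",np.array(P),.14); l=cv2.fitLine(W.astype(np.float32),cv2.DIST_HUBER,0,.001,.001).ravel(); print(n,l)
for nm,p in(("top",[250.4,157.6]),("scene",[238.7,250.7])): print(nm,ray(nm,p,.14))
E
```

```text
far yaw -0.0048342505 x at y=0 0.7407799 156.5909090909091
near yaw -0.0055148164 x at y=0 0.38206372 302.6818181818182
left [ 0.99997956 -0.00639831  0.56032103  0.33373615]
right [ 9.9999982e-01  6.3058623e-04  5.5342460e-01 -3.2380998e-01]
top [[0.73848067 0.002602  ]]
scene [[ 0.74843886 -0.00372897]]
```

{"fn": "arm_command", "kwargs": {
  "deltas": [
    [0, 0, -0.05, 0, 0],
    [0, 0, -0.09, 0, 0],
    [0, 0, -0.09, 0, 0]
  ]
}}

```text
t: 1.58
tcp_pos: [0.1114, 0.4895, 0.29]
tool_rot: [0.0, 0.112, 0.994, 0.004]
wrist_force: [0.1, 0.4, -0.2]
finger_gap: 0.995
grip_force: 0.0
```

{"fn": "arm_command", "kwargs": {
  "deltas": [
    [-0.05, -0.028, 0, -0.03, 0],
    [-0.1, -0.057, 0, -0.06, 0],
    [-0.15, -0.085, 0, -0.09, 0],
    [-0.2, -0.113, 0, -0.12, 0],
    [-0.25, -0.142, 0, -0.15, 0],
    [-0.3, -0.17, 0, -0.18, 0],
    [-0.35, -0.198, 0, -0.2, 0],
    [-0.4, -0.227, 0, -0.22, 0],
    [-0.45, -0.255, 0, -0.22, 0],
    [-0.5, -0.283, 0, -0.22, 0]
  ]
}}

```text
t: 2.82
tcp_pos: [0.5365, 0.0991, 0.2852]
tool_rot: [-0.001, 0.002, 1.0, 0.0]
wrist_force: [0.4, 0.9, 0.4]
finger_gap: 1.002
grip_force: 0.0
```

{"fn": "arm_command", "kwargs": {
  "deltas": [
    [-0.045, -0.04, 0, 0, 0],
    [-0.09, -0.08, 0, 0, 0],
    [-0.136, -0.124, 0, 0, 0],
    [-0.136, -0.124, 0, 0, 0],
    [-0.136, -0.124, 0.03, 0, 0],
    [-0.136, -0.124, 0.065, 0, 0],
    [-0.136, -0.124, 0.065, 0, 0],
    [-0.136, -0.124, 0.065, 0, 0]
  ]
}}

```text
t: 3.82
tcp_pos: [0.6713, -0.0233, 0.2229]
tool_rot: [0.001, 0.002, 1.0, 0.0]
wrist_force: [1.6, -0.1, 0.4]
finger_gap: 0.998
grip_force: 0.0
```

```bash
python3 - <<'E'
from h import *
o=status.observe(); print(o["tcp_pos"],o["tool_rot"])
im=camera("wrist"); cv2.imwrite("pics/w1.png",im[:,:,::-1]); p=camera_params("wrist"); print(p)
for d in place_of("wrist","paste_tin"):
    u=np.array(d["pixel"])-p["mtx"][:2,2]; r=np.hypot(*u); th=r/p["mtx"][0,0]
    v=np.r_[u/r*np.sin(th),np.cos(th)]; H=p["hand_eye"]; Rt=R.from_quat(o["tool_rot"],scalar_first=True).as_matrix()
    e=Rt@H[:3,3]+o["tcp_pos"]; v=Rt@H[:3,:3]@v; print(d["confidence"],d["pixel"],e+v*(.14-e[2])/v[2])
E
```

```text
[ 0.67130072 -0.02332683  0.22293306] [8.18537899e-04 1.55081814e-03 9.99998462e-01 1.41211015e-05]
{'mtx': array([[325.1922621 ,   0.        , 278.49657519],
       [  0.        , 325.1922621 , 203.80789568],
       [  0.        ,   0.        ,   1.        ]]), 'hand_eye': array([[-2.53112958e-05, -9.45629627e-01, -3.25245457e-01,
         8.47888182e-02],
       [ 9.99999574e-01,  2.76016304e-04, -8.80321227e-04,
         3.31166128e-04],
       [ 9.22230883e-04, -3.25245340e-01,  9.45629218e-01,
        -1.77927544e-01],
       [ 0.00000000e+00,  0.00000000e+00,  0.00000000e+00,
         1.00000000e+00]])}
0.65 [283.3, 201.3] [ 0.67413892 -0.01918035  0.14      ]
```

View pics/w1.png

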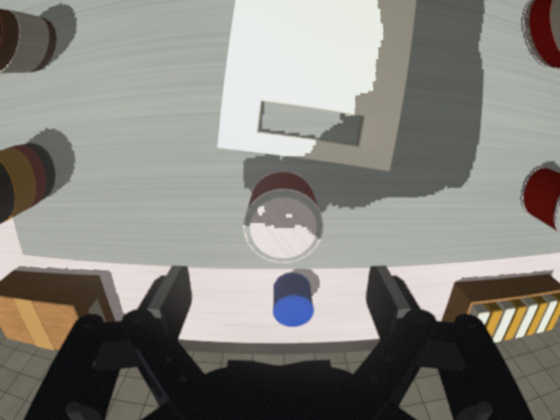

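The wrist view shows the paste tin centred between the fingers at (283,215), with the board behind it and nothing else near.

{"fn": "arm_command", "kwargs": {
  "deltas": [
    [0, 0.001, 0.03, 0, 0],
    [0, 0.001, 0.055, 0, 0],
    [0, 0.001, 0.075, 0, 0],
    [0, 0.001, 0.075, 0, 0.1],
    [0, 0.001, 0.075, 0, 0.2],
    [0, 0.001, 0.075, 0, 0.27],
    [0, 0.001, 0.075, 0, 0.27],
    [0, 0.001, 0.075, 0, 0.27],
    [0, 0.001, 0.075, 0, 0.27]
  ],
  "newtons": 20
}}

```text
t: 5.05
tcp_pos: [0.6712, -0.0229, 0.1464]
tool_rot: [0.0, 0.002, 1.0, -0.0]
wrist_force: [0.3, 0.7, -0.0]
finger_gap: 0.73
grip_force: 0.0
```

{"fn": "arm_command", "kwargs": {
  "deltas": [
    [0, -0.006, 0, 0, 0.27],
    [0, -0.014, 0, 0, 0.27],
    [0, -0.022, 0, 0, 0.27],
    [0, -0.03, 0, 0, 0.27],
    [0, -0.038, 0, 0, 0.27],
    [0, -0.046, 0, 0, 0.27],
    [0, -0.054, 0, 0, 0.27],
    [0, -0.062, 0, 0, 0.27]
  ]
}}

```text
t: 6.05
tcp_pos: [0.671, -0.0854, 0.1463]
tool_rot: [0.0, 0.002, 1.0, 0.0]
wrist_force: [-0.5, 2.9, 1.6]
finger_gap: 0.732
grip_force: 1.2
```

{"fn": "arm_command", "kwargs": {
  "deltas": [
    [0, -0.008, 0, 0, 0.27],
    [0, -0.016, 0, 0, 0.27],
    [0, -0.024, 0, 0, 0.27],
    [0, -0.032, 0, 0, 0.27],
    [0, -0.04, 0, 0, 0.27],
    [0, -0.047, 0, 0, 0.27],
    [0, -0.053, 0, 0, 0.27],
    [0, -0.056, 0, 0, 0.27],
    [0, -0.056, 0, 0, 0.27]
  ]
}}

```text
t: 7.18
tcp_pos: [0.6707, -0.1415, 0.1461]
tool_rot: [-0.0, 0.002, 1.0, -0.0]
wrist_force: [0.7, 1.5, -1.0]
finger_gap: 0.725
grip_force: 0.3
```

{"fn": "arm_command", "kwargs": {
  "deltas": [
    [0, 0, 0, 0, 0.1],
    [0, 0, 0, 0, 0],
    [0, 0, 0, 0, 0],
    [0, 0, 0, 0, 0],
    [0, 0, -0.03, 0, 0],
    [0, 0, -0.08, 0, 0],
    [0, 0, -0.13, 0, 0],
    [0, 0, -0.13, 0, 0]
  ]
}}

```text
t: 8.18
tcp_pos: [0.6731, -0.1414, 0.2825]
tool_rot: [0.006, 0.002, 1.0, -0.001]
wrist_force: [-0.3, 0.2, -0.3]
finger_gap: 0.998
grip_force: 0.0
```

{"fn": "arm_command", "kwargs": {
  "deltas": [
    [0.05, 0.028, 0, 0, 0],
    [0.1, 0.056, 0, 0, 0],
    [0.15, 0.085, 0, 0, 0],
    [0.2, 0.115, 0, 0, 0],
    [0.25, 0.145, 0, 0, 0],
    [0.267, 0.153, 0, 0, 0],
    [0.267, 0.153, 0.04, 0, 0],
    [0.267, 0.153, 0.08, 0, 0],
    [0.267, 0.153, 0.11, 0, 0],
    [0.267, 0.153, 0.11, 0, 0]
  ]
}}

```text
t: 9.43
tcp_pos: [0.4022, 0.0128, 0.1638]
tool_rot: [-0.003, 0.002, 1.0, -0.0]
wrist_force: [-0.3, 0.1, 0.1]
finger_gap: 0.998
grip_force: 0.0
```

```bash
python3 - <<'E'
from h import *
im=camera("wrist"); cv2.imwrite("pics/w2.png",im[:,:,::-1]); print(status.observe()["tcp_pos"])
E
```

```text
[0.40370625 0.01288112 0.16554923]
```

View pics/w2.png

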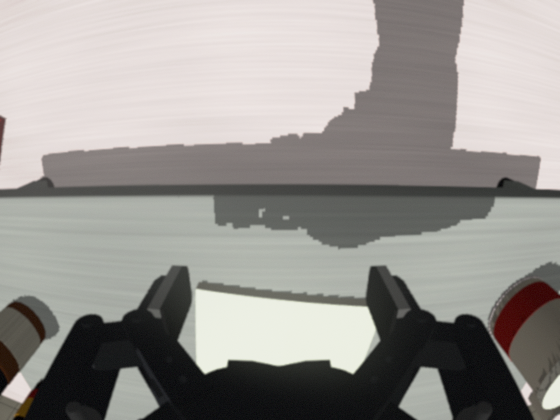

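{"fn": "arm_command", "kwargs": {
  "deltas": [
    [0, 0, 0.015, 0, 0],
    [0, 0, 0.025, 0, 0],
    [0, 0, 0.029, 0, 0],
    [0, 0, 0.031, 0, 0],
    [0, 0, 0.033, 0, 0],
    [0, 0, 0.033, 0, 0]
  ]
}}

```text
t: 10.22
tcp_pos: [0.4044, 0.0131, 0.1334]
tool_rot: [0.0, 0.002, 1.0, -0.0]
wrist_force: [1.0, 0.1, -0.5]
finger_gap: 1.003
grip_force: 0.0
```

{"fn": "arm_command", "kwargs": {
  "deltas": [
    [0, 0, 0.001, 0, 0],
    [0, 0, 0.002, 0, 0],
    [0, 0, 0.003, 0, 0],
    [0, 0, 0.003, 0, 0]
  ]
}}

```text
t: 10.72
tcp_pos: [0.4042, 0.0131, 0.1302]
tool_rot: [-0.0, 0.002, 1.0, -0.0]
wrist_force: [0.4, -0.2, -0.4]
finger_gap: 0.999
grip_force: 0.0
```

{"fn": "arm_command", "kwargs": {
  "deltas": [
    [-0.01, 0, 0, 0, 0],
    [-0.02, 0, 0, 0, 0],
    [-0.03, 0, 0, 0, 0],
    [-0.04, 0, 0, 0, 0],
    [-0.05, 0, 0, 0, 0],
    [-0.06, 0, 0, 0, 0],
    [-0.07, 0, 0, 0, 0],
    [-0.08, 0, 0, 0, 0],
    [-0.09, 0, 0, 0, 0],
    [-0.09, 0, 0, 0, 0]
  ]
}}

```text
t: 11.98
tcp_pos: [0.4951, 0.0128, 0.1302]
tool_rot: [0.0, 0.002, 1.0, 0.0]
wrist_force: [-0.7, -0.4, -0.3]
finger_gap: 1.0
grip_force: 0.0
```

```bash
python3 - <<'E'
from h import *
im=camera("top"); cv2.imwrite("pics/t2.png",im[:,:,::-1])
for d in regions_of("top","board"):
    print("board",round(d["confidence"],2),im[d["pixels"]].mean(0).round(),d["box"],rect("top",d["pixels"],.15))
E
```

```text
board 0.92 [141. 145. 148.] [220.2, 192.9, 280.3, 273.1] (array([0.57483618, 0.00424329]), (139.58319091796875, 122.57052612304688, 82.226806640625), array([[504.7, -56.6],
       [626.1, -73.2],
       [645. ,  65.1],
       [523.6,  81.7]], dtype=float32))
board 0.63 [124.  39.  38.] [387.6, 282.1, 468.2, 356.0] (array([ 0.35855203, -0.43007416]), (167.46055603027344, 129.37400817871094, 67.02040100097656), array([[ 266.3, -481.9],
       [ 385.4, -532.4],
       [ 450.8, -378.2],
       [ 331.7, -327.7]], dtype=float32))
```

View pics/t2.png

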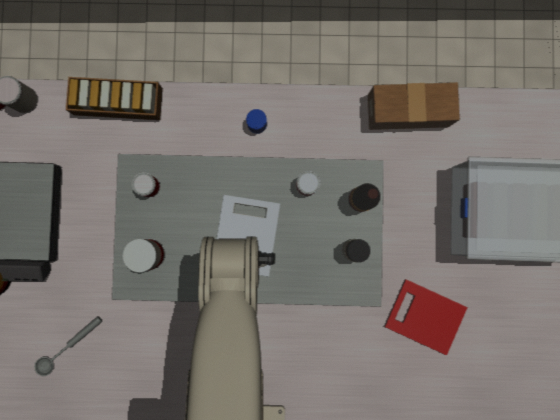

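The paste tin now stands at (308,184), clear and upright. The board has not moved: the open fingertips passed above it. I'll back off and touch the fingers down on the shelf to find their real height.

{"fn": "arm_command", "kwargs": {
  "deltas": [
    [0.03, 0, 0, 0, 0],
    [0.06, 0, 0, 0, 0],
    [0.09, 0, 0, 0, 0],
    [0.09, 0, 0, 0, 0],
    [0.09, 0, 0.002, 0, 0],
    [0.09, 0, 0.004, 0, 0],
    [0.09, 0, 0.004, 0, 0]
  ]
}}

```text
t: 12.95
tcp_pos: [0.4047, 0.0131, 0.126]
tool_rot: [-0.0, 0.002, 1.0, -0.0]
wrist_force: [-0.1, 0.1, 0.2]
finger_gap: 1.0
grip_force: 0.0
```

{"fn": "arm_command", "kwargs": {
  "deltas": [
    [0, 0, 0.001, 0, 0],
    [0, 0, 0.002, 0, 0],
    [0, 0, 0.002, 0, 0]
  ]
}}

```text
t: 13.32
tcp_pos: [0.4043, 0.0131, 0.1242]
tool_rot: [-0.0, 0.002, 1.0, 0.0]
wrist_force: [-0.2, 0.1, -0.2]
finger_gap: 1.001
grip_force: 0.0
```

```bash
python3 - <<'E'
from h import *
im=camera("scene"); cv2.imwrite("pics/s2.png",cv2.resize(im[150:270,250:420,::-1],None,fx=4,fy=4,interpolation=cv2.INTER_CUBIC))
E
```

```text
(no output)
```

View pics/s2.png

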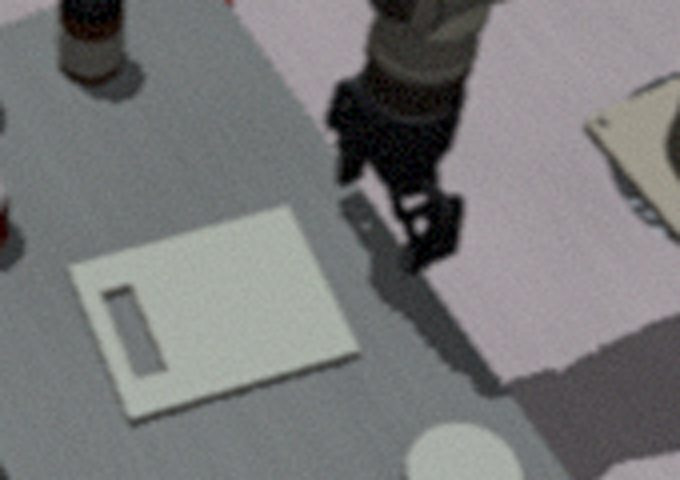

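The crop shows the open fingers still hovering just above the shelf's near edge. I'll keep feeling downward, slightly further in.

{"fn": "arm_command", "kwargs": {
  "deltas": [
    [-0.008, 0, 0.0, 0, 0],
    [-0.008, 0, 0.001, 0, 0],
    [-0.008, 0, 0.002, 0, 0],
    [-0.008, 0, 0.003, 0, 0],
    [-0.008, 0, 0.003, 0, 0]
  ]
}}

```text
t: 14.0
tcp_pos: [0.4122, 0.0131, 0.1212]
tool_rot: [-0.0, 0.002, 1.0, -0.0]
wrist_force: [0.5, 0.5, 0.8]
finger_gap: 1.0
grip_force: 0.0
```

{"fn": "arm_command", "kwargs": {
  "deltas": [
    [0, 0, 0.001, 0, 0],
    [0, 0, 0.002, 0, 0],
    [0, 0, 0.002, 0, 0]
  ]
}}

```text
t: 14.38
tcp_pos: [0.4123, 0.0131, 0.1192]
tool_rot: [-0.0, 0.002, 1.0, -0.0]
wrist_force: [0.8, 1.1, 0.3]
finger_gap: 1.001
grip_force: 0.0
```

{"fn": "arm_command", "kwargs": {
  "deltas": [
    [0, 0, 0.001, 0, 0],
    [0, 0, 0.002, 0, 0],
    [0, 0, 0.003, 0, 0],
    [0, 0, 0.003, 0, 0]
  ]
}}

```text
t: 14.88
tcp_pos: [0.4123, 0.0131, 0.1162]
tool_rot: [-0.0, 0.002, 1.0, -0.0]
wrist_force: [-0.4, -0.1, -0.1]
finger_gap: 1.001
grip_force: 0.0
```

{"fn": "arm_command", "kwargs": {
  "deltas": [
    [-0.01, 0, 0, 0, 0],
    [-0.02, 0, 0, 0, 0],
    [-0.03, 0, 0, 0, 0],
    [-0.04, 0, 0, 0, 0],
    [-0.05, 0, 0, 0, 0],
    [-0.05, 0, 0, 0, 0]
  ]
}}

```text
t: 15.62
tcp_pos: [0.4632, 0.0129, 0.1162]
tool_rot: [0.0, 0.002, 1.0, -0.0]
wrist_force: [-0.9, 0.5, -0.4]
finger_gap: 1.001
grip_force: 0.0
```

```bash
cat > b.py <<'E'
from h import *
im=camera("top")
for d in regions_of("top","board"):
    if im[d["pixels"]].mean(0)[1]>100: print("board",round(d["confidence"],2),np.round(d["box"]),rect("top",d["pixels"],.15))
for d in place_of("scene" if camera("scene") is not None else 0,"board_tip"): print(np.round(d["pixel"],1),round(d["confidence"],2),ray("scene",d["pixel"],.14).round(4))
E
python3 b.py
```

```text
board 0.87 [214. 195. 282. 265.] (array([0.55986438, 0.00632304]), (144.08956909179688, 158.86611938476562, 81.23814392089844), array([[470.4, -52.8],
       [627.4, -77. ],
       [649.3,  65.4],
       [492.3,  89.6]], dtype=float32))
[288.  151.3] 0.94 [[ 0.4384 -0.2835]]
[272.1 237. ] 0.91 [[ 0.6404 -0.0022]]
```

```bash
python3 - <<'E'
from h import *
im=camera("scene"); cv2.imwrite("pics/s3.png",cv2.resize(im[150:270,250:400,::-1],None,fx=5,fy=5,interpolation=cv2.INTER_CUBIC))
E
```

```text
(no output)
```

View pics/s3.png

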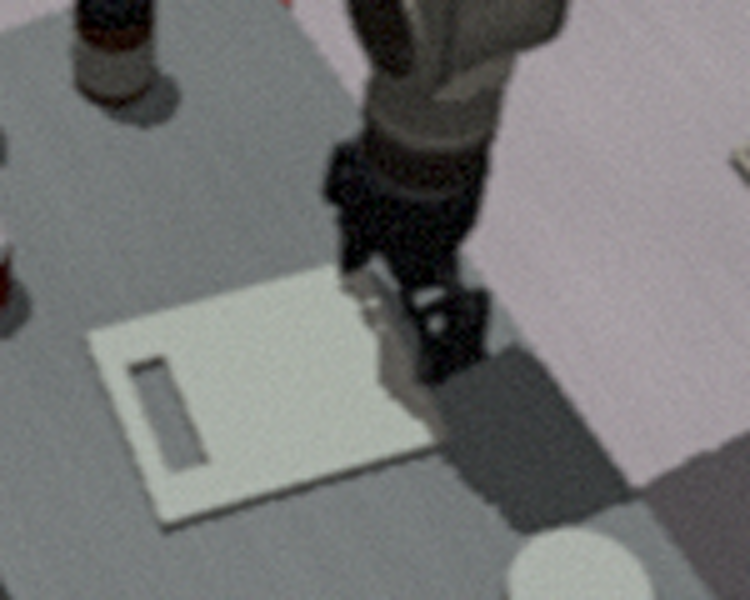

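The board is unmoved; the right fingertip still passes above its rear corner. Open fingers sit higher than expected, so I'll back off, half-close them (which brings the tips forward) and touch off on the shelf again.

{"fn": "arm_command", "kwargs": {
  "deltas": [
    [0.02, 0, 0, 0, 0],
    [0.05, 0, 0, 0, 0],
    [0.05, 0, -0.03, 0, 0],
    [0.05, 0, -0.035, 0, 0.2],
    [0.05, 0, -0.035, 0, 0.5],
    [0.05, 0, -0.035, 0, 0.5],
    [0.05, 0, -0.035, 0, 0.5],
    [0.05, 0, -0.035, 0, 0.5]
  ]
}}

```text
t: 16.88
tcp_pos: [0.4121, 0.0131, 0.1508]
tool_rot: [-0.001, 0.002, 1.0, -0.0]
wrist_force: [-0.1, 0.1, -0.5]
finger_gap: 0.5
grip_force: 0.0
```

{"fn": "arm_command", "kwargs": {
  "deltas": [
    [0, 0, 0.002, 0, 0.5],
    [0, 0, 0.004, 0, 0.5],
    [0, 0, 0.006, 0, 0.5],
    [0, 0, 0.008, 0, 0.5],
    [0, 0, 0.01, 0, 0.5],
    [0, 0, 0.01, 0, 0.5]
  ]
}}

```text
t: 17.62
tcp_pos: [0.4122, 0.0131, 0.1411]
tool_rot: [-0.0, 0.002, 1.0, -0.0]
wrist_force: [-0.2, 0.6, 0.5]
finger_gap: 0.499
grip_force: 0.0
```

```bash
python3 - <<'E'
from h import *
im=camera("scene"); cv2.imwrite("pics/s4.png",cv2.resize(im[150:270,270,None] if 0 else im[160:260,290:400,::-1],None,fx=6,fy=6,interpolation=cv2.INTER_CUBIC))
E
```

```text
(no output)
```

View pics/s4.png

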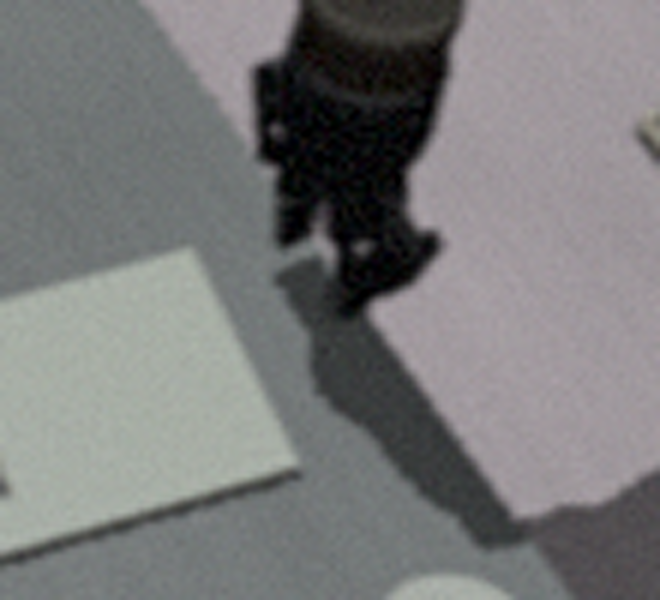

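The half-closed fingertips, at about crop (290,245) and (345,312), still hover above the shelf. I'll keep lowering with force checks.

{"fn": "arm_command", "kwargs": {
  "deltas": [
    [0, 0, 0.001, 0, 0.5],
    [0, 0, 0.002, 0, 0.5],
    [0, 0, 0.003, 0, 0.5],
    [0, 0, 0.004, 0, 0.5],
    [0, 0, 0.005, 0, 0.5]
  ]
}}

```text
t: 18.3
tcp_pos: [0.4123, 0.0131, 0.1362]
tool_rot: [-0.0, 0.002, 1.0, 0.0]
wrist_force: [-0.1, -0.0, 0.8]
finger_gap: 0.498
grip_force: 0.0
```

{"fn": "arm_command", "kwargs": {
  "deltas": [
    [0, 0, 0.001, 0, 0.5],
    [0, 0, 0.002, 0, 0.5],
    [0, 0, 0.003, 0, 0.5]
  ]
}}

```text
t: 18.68
tcp_pos: [0.4124, 0.0131, 0.1332]
tool_rot: [-0.0, 0.002, 1.0, -0.0]
wrist_force: [-0.7, 0.1, 0.2]
finger_gap: 0.499
grip_force: 0.0
```

{"fn": "arm_command", "kwargs": {
  "deltas": [
    [0, 0, 0.001, 0, 0.5],
    [0, 0, 0.002, 0, 0.5],
    [0, 0, 0.003, 0, 0.5],
    [0, 0, 0.003, 0, 0.5]
  ]
}}

```text
t: 19.18
tcp_pos: [0.4122, 0.0131, 0.1302]
tool_rot: [-0.0, 0.002, 1.0, -0.0]
wrist_force: [-0.9, -0.4, -0.1]
finger_gap: 0.5
grip_force: 0.0
```

```bash
python3 - <<'E'
from h import *
for z in(.14,.15,.16,.17,.18): print(z,ray("scene",[(347.5,212),(337.5,200.5)],z).round(4).tolist())
E
```

```text
0.14 [[0.3912, 0.0206], [0.3959, -0.031]]
0.15 [[0.3962, 0.0259], [0.4009, -0.0252]]
0.16 [[0.4012, 0.0312], [0.4059, -0.0194]]
0.17 [[0.4062, 0.0366], [0.4108, -0.0137]]
0.18 [[0.4113, 0.0419], [0.4158, -0.0079]]
```

{"fn": "arm_command", "kwargs": {
  "deltas": [
    [0, 0, 0.002, 0, 0.5],
    [0, 0, 0.004, 0, 0.5],
    [0, 0, 0.005, 0, 0.5],
    [0, 0, 0.006, 0, 0.5]
  ]
}}

```text
t: 19.68
tcp_pos: [0.4123, 0.0131, 0.1242]
tool_rot: [-0.0, 0.002, 1.0, -0.0]
wrist_force: [0.7, -0.0, 0.1]
finger_gap: 0.497
grip_force: 0.0
```

{"fn": "arm_command", "kwargs": {
  "deltas": [
    [0, 0, 0.001, 0, 0.5],
    [0, 0, 0.002, 0, 0.5],
    [0, 0, 0.003, 0, 0.5],
    [0, 0, 0.004, 0, 0.5]
  ]
}}

```text
t: 20.18
tcp_pos: [0.4123, 0.0131, 0.1202]
tool_rot: [-0.0, 0.002, 1.0, -0.0]
wrist_force: [-0.0, 0.3, -0.2]
finger_gap: 0.498
grip_force: 0.0
```

{"fn": "arm_command", "kwargs": {
  "deltas": [
    [0, 0, 0.001, 0, 0.5],
    [0, 0, 0.002, 0, 0.5],
    [0, 0, 0.003, 0, 0.5]
  ]
}}

```text
t: 20.55
tcp_pos: [0.4123, 0.0131, 0.1172]
tool_rot: [-0.0, 0.002, 1.0, -0.0]
wrist_force: [0.5, 0.1, 0.2]
finger_gap: 0.501
grip_force: 0.0
```

{"fn": "arm_command", "kwargs": {
  "deltas": [
    [0, 0, 0.001, 0, 0.5],
    [0, 0, 0.002, 0, 0.5],
    [0, 0, 0.003, 0, 0.5]
  ]
}}

```text
t: 20.92
tcp_pos: [0.4123, 0.0131, 0.1142]
tool_rot: [-0.0, 0.002, 1.0, 0.0]
wrist_force: [0.3, 0.2, -0.8]
finger_gap: 0.505
grip_force: 0.0
```

{"fn": "arm_command", "kwargs": {
  "deltas": [
    [0, 0, 0.001, 0, 0.5],
    [0, 0, 0.002, 0, 0.5],
    [0, 0, 0.003, 0, 0.5]
  ]
}}

```text
t: 21.3
tcp_pos: [0.4124, 0.0131, 0.1113]
tool_rot: [0.0, 0.002, 1.0, -0.0]
wrist_force: [0.6, 0.0, 1.6]
finger_gap: 0.5
grip_force: 0.0
```

{"fn": "arm_command", "kwargs": {
  "deltas": [
    [0, 0, 0.001, 0, 0.5],
    [0, 0, 0.001, 0, 0.5]
  ]
}}

```text
t: 21.55
tcp_pos: [0.4123, 0.0131, 0.1102]
tool_rot: [-0.0, 0.002, 1.0, -0.0]
wrist_force: [0.9, -0.7, -0.1]
finger_gap: 0.5
grip_force: 0.0
```

{"fn": "arm_command", "kwargs": {
  "deltas": [
    [0, 0, 0.001, 0, 0.5],
    [0, 0, 0.001, 0, 0.5]
  ]
}}

```text
t: 21.8
tcp_pos: [0.4123, 0.0131, 0.1093]
tool_rot: [-0.0, 0.002, 1.0, 0.0]
wrist_force: [0.6, -0.2, 0.9]
finger_gap: 0.502
grip_force: 0.0
```

```bash
python3 - <<'E'
from h import *
print(status.observe()["wrist_force"],status.observe()["wrist_torque"])
im=camera("scene"); cv2.imwrite("pics/s5.png",cv2.resize(im[160:260,290:400,::-1],None,fx=6,fy=6,interpolation=cv2.INTER_CUBIC))
E
```

```text
[ 0.63519725 -0.1517543   0.94736689] [-0.00835247  0.02676751 -0.00907257]
```

View pics/s5.png

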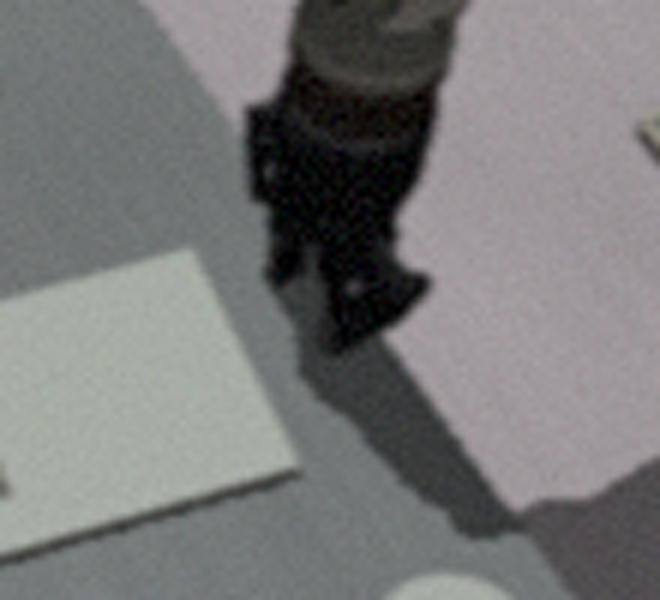

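The shadow now meets the fingertips at crop (280,285) and (335,352), so they're within a few mm of the shelf, below the board's top. Push.

{"fn": "arm_command", "kwargs": {
  "deltas": [
    [-0.01, 0, 0, 0, 0.5],
    [-0.02, 0, 0, 0, 0.5],
    [-0.03, 0, 0, 0, 0.5],
    [-0.04, 0, 0, 0, 0.5],
    [-0.05, 0, 0, 0, 0.5],
    [-0.06, 0, 0, 0, 0.5],
    [-0.065, 0, 0, 0, 0.5]
  ]
}}

```text
t: 22.72
tcp_pos: [0.4782, 0.0129, 0.1091]
tool_rot: [0.0, 0.002, 1.0, 0.0]
wrist_force: [-1.9, -0.7, 0.5]
finger_gap: 0.502
grip_force: 1.0
```

```bash
python3 b.py
```

```text
board 0.86 [217. 182. 272. 254.] (array([0.58227722, 0.01469394]), (138.54258728027344, 177.54412841796875, 87.66181945800781), array([[490.8, -50.9],
       [668.1, -58.1],
       [673.8,  80.3],
       [496.4,  87.5]], dtype=float32))
[288.9 152.3] 0.61 [[ 0.4378 -0.2781]]
[267.6 248.2] 0.56 [[0.6695 0.0263]]
```

The board is moving and squaring up. Continue, stopping a little short.

{"fn": "arm_command", "kwargs": {
  "deltas": [
    [-0.01, 0, 0, 0, 0.5],
    [-0.02, 0, 0, 0, 0.5],
    [-0.03, 0, 0, 0, 0.5],
    [-0.04, 0, 0, 0, 0.5],
    [-0.05, 0, 0, 0, 0.5],
    [-0.06, 0, 0, 0, 0.5],
    [-0.07, 0, 0, 0, 0.5]
  ]
}}

```text
t: 23.8
tcp_pos: [0.548, 0.0126, 0.1093]
tool_rot: [-0.0, 0.002, 1.0, 0.0]
wrist_force: [-3.6, -0.2, 2.2]
finger_gap: 0.5
grip_force: 1.6
```

{"fn": "arm_command", "kwargs": {
  "deltas": [
    [-0.01, 0, 0, 0, 0.5],
    [-0.02, 0, 0, 0, 0.5],
    [-0.03, 0, 0, 0, 0.5],
    [-0.037, 0, 0, 0, 0.5],
    [-0.042, 0, 0, 0, 0.5],
    [-0.045, 0, 0, 0, 0.5],
    [-0.045, 0, 0, 0, 0.5]
  ]
}}

```text
t: 24.68
tcp_pos: [0.5928, 0.0124, 0.1093]
tool_rot: [0.0, 0.002, 1.0, 0.0]
wrist_force: [-1.1, -0.4, 0.6]
finger_gap: 0.501
grip_force: 0.6
```

```bash
python3 b.py; python3 - <<'E'
from h import *
camera("top")
for t in("riser_edge","board_tip","paste_tin"): print(t,[(np.round(d["pixel"],1).tolist(),round(d["confidence"],2),ray("top",d["pixel"],.14).round(4).tolist()) for d in place_of("top",t)])
E
```

```text
board 0.8 [214. 139. 274. 208.] (array([0.69659674, 0.01945623]), (139.6803741455078, 170.96383666992188, 89.9316177368164), array([[611. , -50.3],
       [782. , -50.5],
       [782.2,  89.2],
       [611.2,  89.4]], dtype=float32))
[233.5 266. ] 0.59 [[0.7824 0.0355]]
[245.9 206.8] 0.45 [[ 0.6636 -0.1369]]
riser_edge []
board_tip [([247.2, 139.4], 0.92, [[0.7838, 0.0115]]), ([393.6, 299.7], 0.86, [[0.3965, -0.3541]]), ([361.6, 200.6], 0.59, [[0.6371, -0.2736]])]
paste_tin [([307.0, 187.2], 0.95, [[0.6676, -0.1387]]), ([256.4, 121.7], 0.94, [[0.8286, -0.0103]])]
```

{"fn": "arm_command", "kwargs": {
  "deltas": [
    [-0.006, 0, 0, 0, 0.5],
    [-0.012, 0, 0, 0, 0.5],
    [-0.016, 0, 0, 0, 0.5],
    [-0.018, 0, 0, 0, 0.5],
    [-0.018, 0, 0, 0, 0.5],
    [-0.018, 0, 0, 0, 0.5]
  ]
}}

```text
t: 25.82
tcp_pos: [0.6106, 0.0123, 0.1093]
tool_rot: [0.0, 0.002, 1.0, 0.0]
wrist_force: [-2.2, -0.2, 1.4]
finger_gap: 0.502
grip_force: 0.9
```

{"fn": "arm_command", "kwargs": {
  "deltas": [
    [0.01, 0, 0, 0, 0.5],
    [0.03, 0, 0, 0, 0.5],
    [0.06, 0, 0, 0, 0.5],
    [0.06, 0, -0.05, 0, 0.5],
    [0.08, 0, -0.1, 0, 0.5],
    [0.13, 0, -0.15, 0, 0.5],
    [0.18, 0, -0.15, 0, 0.5],
    [0.2, 0, -0.15, 0, 0.5],
    [0.2, 0, -0.15, 0, 0.5]
  ]
}}

```text
t: 26.95
tcp_pos: [0.4094, 0.0131, 0.2601]
tool_rot: [0.001, 0.002, 1.0, 0.0]
wrist_force: [-0.1, -0.1, 0.0]
finger_gap: 0.502
grip_force: 0.0
```

```bash
python3 b.py; python3 - <<'E'
from h import *
im=camera("top"); cv2.imwrite("pics/t3.png",im[:,:,::-1])
for t in("riser_edge","board_tip","paste_tin"): print(t,[(np.round(d["pixel"],1).tolist(),round(d["confidence"],2),ray("top",d["pixel"],.14).round(4).tolist()) for d in place_of("top",t)])
E
```

```text
board 0.9 [215. 129. 271. 205.] (array([0.71027002, 0.01890942]), (143.64913940429688, 182.4008331298828, 89.9364242553711), array([[619. , -52.8],
       [801.4, -53. ],
       [801.6,  90.6],
       [619.1,  90.8]], dtype=float32))
[287.9 151.5] 0.82 [[ 0.4392 -0.2829]]
riser_edge []
board_tip [([243.9, 131.5], 0.85, [[0.8034, 0.0202]]), ([392.7, 302.6], 0.76, [[0.3895, -0.352]]), ([361.2, 202.1], 0.38, [[0.6334, -0.2727]])]
paste_tin [([255.5, 124.1], 0.86, [[0.8225, -0.0082]]), ([308.4, 186.0], 0.82, [[0.6707, -0.1421]])]
```

View pics/t3.png

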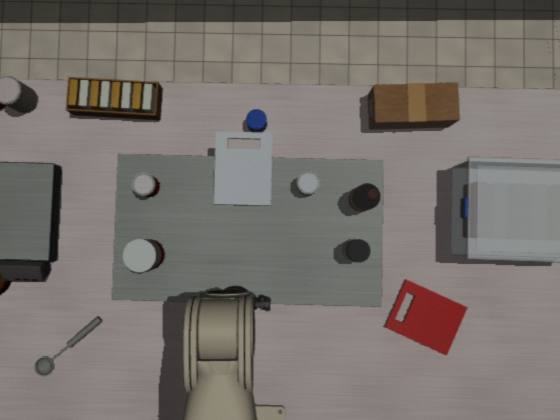

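The board lies square with its tip at row 131, about 60 mm past the edge at row 156. The tin stands clear at (308,184), the other things are in place and the arm is clear.

```bash
python3 -c "
from bench import ticket; print(ticket.sign_off())"
```

```text
the job is handed in; nothing more can be done
None
```

I handed the job in at about 27 s: in the last pictures the board is square to the far edge with its slotted end about 60 mm over, the small tin stands about 16 cm to the side of the board's centre line, and the other things look unmoved; no verdict came back.

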